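Clear the dipper off a dye bath's lid, feel whether the lid is caught, and hold it open

TASK

Open the dye bath for loading: lift the dipper that hangs on the lid's handle up and off, and stand it upright in the shallow drip tray. Then, before you touch the catch release, tug the lid up by its handle to feel whether the catch is holding it, without forcing it; if it is, slide the release back until it lets go. Raise the lid to about 40 degrees and finish still holding it open there, leaving everything else on the table where it is.

Things in the scene. Friction and masses are not known exactly. Their poses are not given: they have to be found in the camera images.
- bath: Dye bath fixed to the table: steel tank, grey control column on its right. Origin: centre of its underside; its own -x is its front (towards the robot), +y its left, z up. 220 mm deep (x), 340 mm wide (y). Tank and lid span y = -80 to 170 mm, the column y = -170 to -82 mm. Lid's top at z = 150 mm, column's top at z = 172 mm.
- lid (a joint): Lid angle (rad): 0 shut, grows as its front rises, limit 1.4. It takes about 3 N to lift by the handle and falls shut when let go. When caught it lifts only some 0.03 rad (8 mm at the handle) before the catch stops it; else it comes up freely. Both look the same: a bolt hidden in the lid's right edge has either sprung out under the release's hook or stayed in.
- lid_hinge (a point): Point on the lid's hinge line, which runs along the bath's y at the tank's rear: 105 mm behind the bath's origin (its +x), 45 mm to its left (+y), 145 mm up.
- lid_handle (a point): Middle of the lid's handle, a round black bar along the bath's y, 16 mm thick, 160 mm long, 44 mm clear of the lid's front edge, on two 10 mm steel arms 70 mm either side of its middle. Lid shut: 162 mm in front and 45 mm left of the bath's origin, axis 165 mm up; that is 267 mm in front of and 20 mm above the hinge line, about which it turns with the lid.
- release (a joint): Travel of the catch release (m): 0 home (always at the start), 0.020 fully back, away from the robot along the bath's +x. It slides against about 4 N of friction and stays where it is left. Its hook lets go of the lid beyond about 0.013. Slide it with the lid resting shut, not pulled.
- release_tab (a point): Top of the release's upright thumb tab, on the front part of the column's top: 14 mm thick (bath's x), 28 mm wide (y); 32 mm of it stands free above the slide's plate, and its top is 208 mm above the table. Home: 80 mm in front of and 125 mm right of the bath's origin. It moves with the release.
- dipper: Steel dipper hung over the lid's handle: cup 56 mm wide, 45 mm high; a strap up its side to a wooden grip; 202 mm tall, 0.16 kg. Origin: centre of the cup's foot; its x as the bath's. Its hook, open downwards, rests on the bar 135 mm above the foot, lip 15 mm deep between bar and lid. The cup hangs under the bar, foot 38 mm up: lift it 20 to 60 mm, draw it 60 mm to the front, then carry.
- dipper_grip (a point): Middle of the dipper's wooden grip, 172 mm above the cup's foot and 16 mm towards the dipper's -x from its origin: 16 mm (x) by 22 mm (y) by 60 mm tall; it ends in the open above.
- tray: Square steel drip tray fixed to the table, 150 x 150 mm, rim 22 mm high, walls and floor 3 mm (inner floor 3 mm above the table). Origin: centre of its underside. It stands left or right of the bath, the clear tub on the other side.
- tub: Bystander: empty clear tub 120 x 150 x 70 mm. Origin: centre of its underside.
- pump: Bystander: pump bottle, 70 mm across, 193 mm tall. Origin: centre of its foot.
- jar: Bystander: amber jar with black cap, 72 mm across, 90 mm tall. Origin: centre of its foot.
- pot: Bystander: closed steel sample pot, 68 mm across, 122 mm tall. Origin: centre of its foot.
- clamp: Bystander: black one-hand bar clamp lying flat, 180 mm long (its x), 25 mm high. Origin: middle of the bar, on the table.
- boards: Bystander: stack of four square boards, 95 mm, 24 mm high. Origin: centre of its underside.
- brush: Bystander: brush lying along its x, 200 mm long. Origin: middle of its underside.

How it is judged:
By the outcome, as a careful person would: the job done as asked, in the order asked, and still so for the second after the job is handed in, while the arm keeps its last pose, push and grip.
It also fails if it takes over 61 s, if anything falls off the work surface, if the arm or the gripper's body presses on something with over 40 N, if the wrist force passes 120 N, or if a joint passes its speed limit or range.

ROBOT

A 6-joint arm with a two-finger parallel gripper is mounted at the origin on the work surface. World frame = base frame: x ahead of the robot, y to its left, z up, the work surface at z = 0. Lengths are in mm, angles in rad, forces in N, time in s.
With the tool pointing down it reaches from about 350 to 775 mm from the base axis. Payload 7.3 kg.
Tool frame: the origin (TCP) lies midway between the tips of the shut fingers; the grasp point (between the pads) lies 19 mm behind it; x points along the fingers, y is the direction in which the jaws open and shut, and the axes are right-handed (so a half turn about x gives the same grasp; the last joint's range is limited). The gripper opens to 92 mm and grips with 3 to 60 N. Pads are 19 mm wide; open, the fingers measure 130 mm over their backs; the gripper's body (75 mm by 190 mm) begins 47 mm behind the grasp point.
Start: joints at [1.082, 0.342, 1.524, -0, 1.275, -0.146], TCP at [176.452, 494.479, 226.741] pointing down, gripper open.
Joint ranges: [-2.53, 2.53], [-0.77, 2.02], [0.04, 2.7], [-1, 4.14], [0.28, 2.66], [-3.11, 3.11]. Speed limits (rad/s): [2.57, 2.57, 3.14, 3.14, 3.14, 3.14].

INTERFACE

Orientations are given as [roll, pitch, yaw] about the fixed x, y, z axes, in that order (R = Rz(yaw) Ry(pitch) Rx(roll)).
In Python, from plant import bot gives the robot as it stands. The module is installed in compiled form; this text tells all that it offers.
- The arm moves only by the shell command python3 -m handwheel 'ROWS' [OPENING]. ROWS is JSON, a list that holds one entry, the list of rows, each a list of 4 numbers: the shift along the tool's x, y, z in cm, then the turn about the tool's x in rad. A call has 1 to 8 rows; each row shifts and turns the commanded pose from where the row before left it, along the tool's axes as they then stand; what a row does not reach is not made up. A row lasts 1/12 s, in which the tool goes at most 41.7 mm and 7.16 degrees, less where a joint would pass 70% of its speed; a pose out of reach is approached as far as the arm can. A call is refused whole if a number of a shift passes 4.17 or a number of a turn 0.125, either way. A call with a gripper value outside its range is refused whole. OPENING is the opening, from 0 (shut) to 1 (fully open), set as the call begins (- or left out, the last holds). The fingers move at their own pace and stop on an object; the grip force is fixed at half the most. Time passes only in rows, so rows that do not move let the fingers close. It gives the time, the measured TCP pose, the force and the opening at its end, in the units of the state.
- bot.get_obs(): the state, without advancing time (a new reading comes with each control period).
- bot.capture(name): name is "scene" or "top" or "wrist"; returns (picture, depth): 384x512x3 uint8, red, green, blue; 384x512 float32, mm along the optical axis (not along the pixel's ray), 0 where there is no reading.
- bot.camera_model(name): a dict with "fx", "fy", "cx", "cy" (pixels), "position" and "rotation" of the camera in the world. Camera axes: x right, y down, z forward; pixel columns grow to the right and rows downward; lengths in mm; the calibration is good to about 2 mm. A picture is of the moment at which its call begins: read the wrist's pose just before it. camera_model takes no time and is no camera call; for the wrist camera it gives the pose at the moment of the call.
- bot.close_job(): hands the job in, once; it reports no verdict.
Trained networks look in the newest picture that a camera, given by its name, has taken for a name from the list of things; names that differ only in an ending like _2 or _b are one class to them, and where a whole thing is asked for, a point or a joint stands for the part that bears it (a point fixed in the world has none). Each returns a list of dicts, best first, with "conf" (0 to 1); they miss things now and then, are a little off and sometimes report something else, mostly with a low value. They report only what shows in the picture. A call takes as long as a camera call.
- bot.find_in(camera, label): "bbox" ([left, top, width, height] in pixels, round what is visible of it).
- bot.spot_point(camera, label): "point" ([column, row] in pixels: a listed point, or the origin of a listed thing).
The state is a dict: "time": time; "joint_positions": joint angles; "dq": joint speeds; "tau": joint torques, N m; "tool_pos": TCP position; "tcp_rot": TCP orientation; "contact_force": force on the tool from outside, world axes, zero at the start; "moment": the same for the moment, N m; "grip_width": finger opening in mm.
Only numpy, scipy, OpenCV 4.12 (cv2) and the standard library are available. Lean on these libraries where they do the work, as an engineer would, in place of code of your own. Each camera call takes 0.05 s, during which the arm holds its last target.

## Working session

There is one attempt and no reset: what is moved stays moved. The work goes in short steps, Python scripts to look and compute and a shell command to move; the robot and the scene stay as the last step left them, time stands still between calls to the robot, and variables do not carry over. Pictures are saved under pics/ and viewed, and the job is handed in when it is done.

```bash
mkdir -p pics; ls
python3 - <<'E'
from plant import bot
import cv2
o=bot.get_obs()
for k,v in o.items(): print(k,v)
for n in ("scene","top"):
    p,d=bot.capture(n); cv2.imwrite(f"pics/{n}0.png",p[:,:,::-1])
    m=bot.camera_model(n); print(n,m)
    for l in ["bath","lid_handle","release_tab","dipper","dipper_grip","tray","lid_hinge","tub"]:
        r=bot.spot_point(n,l)[:1]; print(l,r)
E
```

```text
pics
time 0.0
joint_positions [ 1.08198280e+00  3.42732255e-01  1.52502396e+00 -3.04807995e-05
  1.27540308e+00 -1.45998247e-01]
dq [ 0.00028009  0.00132662 -0.00054827  0.0006403   0.00256286 -0.00105252]
tau [-1.14004513e-03 -4.31237090e+01 -2.44225144e+01  7.17837154e-02
  5.57622034e-02 -8.90174761e-05]
tool_pos [176.26416434 494.08694846 226.03760012]
tcp_rot [-1.69819209  1.56922942 -2.04099848]
contact_force [-0.04952513  0.15443137  0.2754576 ]
moment [0.03748844 0.0481217  0.015203  ]
grip_width 92.04763870866842
scene {'fx': 373.93528284451537, 'fy': 373.93528284451537, 'cx': 256.8070167369435, 'cy': 192.8542520404136, 'position': array([1141.53641167,  689.28847638,  851.33934446]), 'rotation': array([-2.22539262, -0.01220214,  2.41099451])}
bath []
lid_handle [{'point': [275.0, 181.7], 'conf': 0.84}]
release_tab [{'point': [223.1, 156.6], 'conf': 0.79}]
dipper [{'point': [274.9, 209.9], 'conf': 0.5}]
dipper_grip [{'point': [277.0, 167.3], 'conf': 0.76}]
tray [{'point': [354.0, 271.9], 'conf': 0.7}]
lid_hinge [{'point': [276.3, 165.6], 'conf': 0.6}]
tub [{'point': [205.5, 175.2], 'conf': 0.67}]
top {'fx': 398.89121232324965, 'fy': 398.89121232324965, 'cx': 256.5768322193992, 'cy': 195.71221223577675, 'position': array([ 454.33179004,   24.86399932, 1207.21917285]), 'rotation': array([-3.05554953,  0.0040506 , -1.58769339])}
bath []
lid_handle [{'point': [260.0, 234.0], 'conf': 0.65}]
release_tab [{'point': [331.3, 203.0], 'conf': 0.94}]
dipper [{'point': [388.9, 229.3], 'conf': 0.5}]
dipper_grip []
tray [{'point': [155.6, 240.3], 'conf': 0.76}]
lid_hinge [{'point': [265.1, 136.7], 'conf': 0.66}]
tub [{'point': [388.5, 228.7], 'conf': 0.75}]
```

View pics/scene0.png

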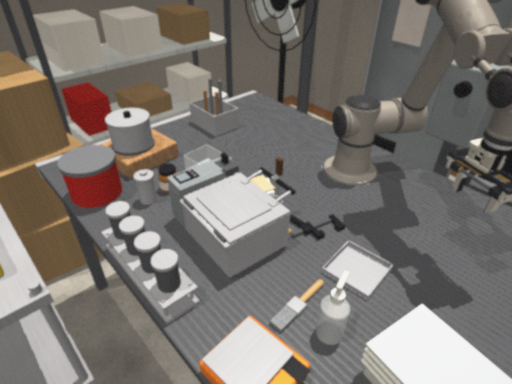

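View pics/top0.png

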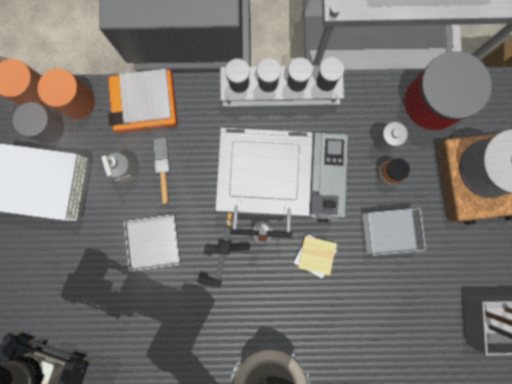

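The top view shows the bath's lid at about (265,172), column (330,175) with the tab near (331,203), bar at row 234 with the dipper at (263,232), tray (152,242), tub (395,232), and clamp (225,255) in front of the bath.

```bash
cat > h.py <<'E'
import numpy as np, cv2
from scipy.spatial.transform import Rotation as Ro
def cam(m):
    return Ro.from_euler('xyz',m['rotation']).as_matrix(), np.array(m['position'])
def cloud(m,d):
    R,t=cam(m); v,u=np.mgrid[0:d.shape[0],0:d.shape[1]]
    P=np.stack([(u-m['cx'])/m['fx']*d,(v-m['cy'])/m['fy']*d,d],-1)@R.T+t
    P[d<=0]=np.nan; return P
def ray_z(m,px,z):
    R,t=cam(m); r=R@np.array([(px[0]-m['cx'])/m['fx'],(px[1]-m['cy'])/m['fy'],1]); return t+r*(z-t[2])/r[2]
def proj(m,P):
    R,t=cam(m); q=(np.asarray(P)-t)@R; return np.array([m['cx']+m['fx']*q[...,0]/q[...,2],m['cy']+m['fy']*q[...,1]/q[...,2]]).T
E
python3 - <<'E'
from plant import bot
from h import *
D={}
for n in ("top","scene"):
    p,d=bot.capture(n); m=bot.camera_model(n); D[n]=(p,d,m); np.savez(f"{n}.npz",p=p,d=d)
p,d,m=D["top"]; P=cloud(m,d)
def rect(lo,hi,box):
    M=(P[...,2]>lo)&(P[...,2]<hi); k=np.zeros_like(M); k[box[1]:box[3],box[0]:box[2]]=1; M&=k
    Q=P[M][:,:2].astype(np.float32); 
    lo_=np.percentile(Q,1,0);hi_=np.percentile(Q,99,0)
    return cv2.minAreaRect(Q),len(Q),np.nanmedian(P[M][:,2]), lo_,hi_
print("lid",rect(140,160,(205,115,322,220)))
print("col",rect(164,180,(300,115,360,225)))
print("bath",rect(140,182,(205,115,360,220)))
print("tray",rect(10,35,(110,200,195,285)))
print("table",np.nanmedian(P[300:330,300:400,2]))
print("bar",rect(158,178,(220,222,305,245)))
print("tab",rect(190,220,(310,180,360,225)))
print("grip",rect(200,260,(230,200,300,260)))
print("dipper near",rect(180,270,(230,200,300,260)))
print(ray_z(m,(331.3,203),208))
print(ray_z(m,(260,234),165), ray_z(m,(265.1,136.7),145),ray_z(m,(155.6,240.3),0))
E
```

```text
lid (((607.62060546875, -7.489105224609375), (282.18768310546875, 240.72598266601562), 86.90634155273438), 7199, np.float64(152.91496677082887), array([ 497.91763, -121.1992 ], dtype=float32), array([724.2641 , 130.15637], dtype=float32))
col (((597.595947265625, -163.73318481445312), (89.322998046875, 220.71096801757812), 85.77830505371094), 2663, np.float64(173.21038443812927), array([ 489.90173, -209.57796], dtype=float32), array([ 704.42755, -115.93365], dtype=float32))
bath (((600.2544555664062, -37.70002746582031), (340.4551086425781, 248.75135803222656), 86.07482147216797), 10514, np.float64(157.11556209250648), array([ 492.33057, -204.36491], dtype=float32), array([722.2346 , 129.45383], dtype=float32))
tray (((446.349853515625, 344.93865966796875), (195.37355041503906, 151.2963104248047), 7.2517805099487305), 339, np.float64(20.137316434708055), array([343.77347, 260.3766 ], dtype=float32), array([548.8077 , 423.37195], dtype=float32))
table 0.3311589131856181
bar (((456.0224609375, 18.732406616210938), (158.43499755859375, 38.93369674682617), 88.92033386230469), 435, np.flo
[... 315 characters left out ...]
ay([ 524.3849, -142.9933], dtype=float32))
grip (((437.5818786621094, 15.946072578430176), (19.372947692871094, 14.475106239318848), 89.01188659667969), 54, np.float64(239.46516562346784), array([430.29303 ,   6.251338], dtype=float32), array([443.66214 ,  25.690409], dtype=float32))
dipper near (((437.5818786621094, 15.946072578430176), (19.372947692871094, 14.475106239318848), 89.01188659667969), 54, np.float64(239.46516562346784), array([430.29303 ,   6.251338], dtype=float32), array([443.66214 ,  25.690409], dtype=float32))
[ 518.99847182 -159.64839499  208.        ]
[444.19743193  20.35286546 165.        ] [705.94229583   1.83840008 145.        ] [429.00799234 334.34662437   0.        ]
```

Run:
```python
import cv2
a=cv2.imread("pics/top0.png")[110:300,110:360]; cv2.imwrite("pics/top0c.png",cv2.resize(a,None,fx=3.2,fy=3.1,interpolation=cv2.INTER_CUBIC))
a=cv2.imread("pics/scene0.png")[130:310,140:400]; cv2.imwrite("pics/scene0c.png",cv2.resize(a,None,fx=3,fy=3,interpolation=cv2.INTER_CUBIC))
```

```text
(no output)
```

View pics/top0c.png

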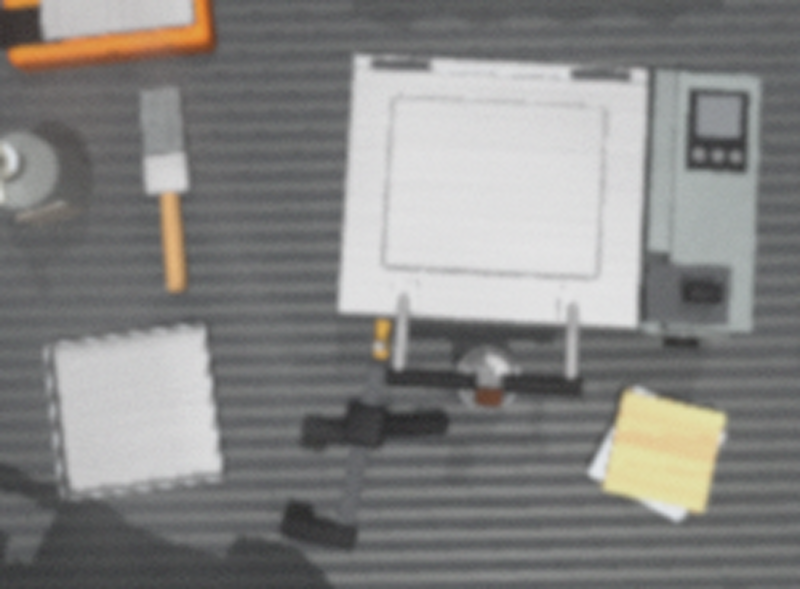

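View pics/scene0c.png

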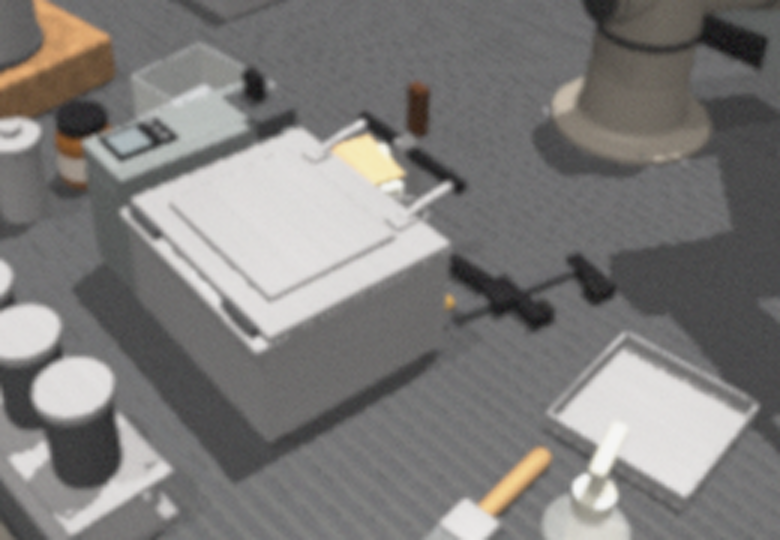

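```bash
cat > fit.py <<'E'
from plant import bot
from h import *
from scipy.optimize import least_squares
D=np.load("top.npz"); m=bot.camera_model("top"); P=cloud(m,D['d']); p=D['p']
def pts(lo,hi,b):
    Q=P[b[1]:b[3],b[0]:b[2]].reshape(-1,3); return Q[(Q[:,2]>lo)&(Q[:,2]<hi)]
bar=P[222:245,220:305]; dark=(p[222:245,220:305].max(-1)<70)&(bar[...,2]>155)&(bar[...,2]<185)
B=bar[dark]; l=cv2.fitLine(B[:,:2].astype(np.float32),cv2.DIST_HUBER,0,.01,.01).ravel()
r=cv2.minAreaRect(B[:,:2].astype(np.float32)); print("bar",l,np.degrees(np.arctan(l[0]/l[1])),r,len(B),np.median(B[:,2]))
T=[(cv2.minAreaRect(pts(190,220,(310,180,360,225))[:,:2].astype(np.float32))[0],(-80,-125)),
 (cv2.minAreaRect(pts(164,180,(300,115,360,225))[:,:2].astype(np.float32))[0],(0,-126)),
 (r[0],(-162,45))]
f=lambda q:np.concatenate([np.array([[np.cos(q[2]),-np.sin(q[2])],[np.sin(q[2]),np.cos(q[2])]])@np.array(L)+q[:2]-w for w,L in T])
s=least_squares(f,[600,-38,-.07]); print(s.x,np.degrees(s.x[2]),s.fun)
Q=pts(12,35,(120,208,190,275)); print("tray",cv2.minAreaRect(Q[:,:2].astype(np.float32)))
Q=P[222:265,132:172].reshape(-1,3); print("floor",np.nanmedian(Q,0))
for n in ("pump","clamp","brush"):
    x=bot.spot_point("top",n)[:1]; print(n,x, x and ray_z(m,x[0]['point'],0))
o=bot.get_obs(); R=Ro.from_euler('xyz',o['tcp_rot']).as_matrix(); print(np.round(R,3)); print("jaw yaw",np.degrees(np.arctan2(R[1,1],R[0,1])))
E
python3 fit.py
```

```text
bar [7.2746530e-02 9.9735045e-01 4.4742715e+02 1.8427443e+01] 4.1717544 ((448.2719421386719, 18.179264068603516), (155.4886474609375, 14.633037567138672), 85.22333526611328) 229 171.9746266180657
[ 6.06465078e+02 -3.79503557e+01 -7.22545292e-02] -4.1398795767219765 [ 0.36256427 -0.55960789 -0.22702003  0.11159124 -0.13554425  0.44801666]
tray ((424.28594970703125, 342.40435791015625), (150.05638122558594, 151.44827270507812), 6.895251274108887)
floor [421.30258349 346.93278581   2.56762045]
pump [{'point': [130.2, 170.2], 'conf': 0.55}] [643.50428856 413.14137629   0.        ]
clamp [{'point': [217.1, 256.8], 'conf': 0.7}] [376.69845299 149.48681116   0.        ]
brush [{'point': [163.5, 169.0], 'conf': 0.65}] [645.42416127 311.22218576   0.        ]
[[ 0.     0.336  0.942]
 [ 0.     0.942 -0.336]
 [-1.     0.     0.   ]]
jaw yaw 70.36216904630678
```

```bash
cat > go.py <<'E'
import sys
from plant import bot
from h import *
def st():
    o=bot.get_obs(); R=Ro.from_euler('xyz',o['tcp_rot']).as_matrix(); return o,R
def rel(*t):
    o,R=st(); d=np.array(t)-o['tool_pos']; print("t %.2f pos %s yaw %.2f axis-x %s F %s grip %.1f"%(o['time'],np.round(o['tool_pos'],1),np.degrees(np.arctan2(R[1,1],R[0,1])),np.round(R[:,0],3),np.round(o['contact_force'],1),o['grip_width']))
    print("tool delta cm to",t,np.round(R.T@d/10,2), "q",np.round(o['joint_positions'],2))
if __name__=="__main__": rel(*map(float,sys.argv[1:4]))
E
python3 -m handwheel '[[[-0.8,0,0,0.125],[-0.8,0,0,0.125],[-0.8,0,0,0.125],[-0.8,0,0,0.125],[-0.8,0,0,0.125],[-0.8,0,0,0.125],[-0.4,0,0,0.125],[0,0,0,0.125]]]' 1
python3 -m handwheel '[[[0,0,0,0.125],[0,0,0,0.125],[0,0,0,0.05],[0,0,0,0]]]'
python3 go.py 437.5 16 275
```

```text
time: 1.82
tool_pos: [176.6, 494.9, 279.9]
tcp_rot: [2.442, 1.569, 1.093]
contact_force: [0.1, 0.1, -0.3]
grip_width: 91.7
time: 2.15
tool_pos: [176.5, 494.5, 278.7]
tcp_rot: [2.838, 1.571, 1.193]
contact_force: [-0.0, 0.2, -0.8]
grip_width: 91.9
t 2.15 pos [176.5 494.5 278.7] yaw -4.23 axis-x [ 0.  0. -1.] F [-0.   0.2 -0.8] grip 91.9
tool delta cm to (437.5, 16.0, 275.0) [ 0.37 29.56 45.79] q [1.08 0.31 1.43 0.   1.4  1.16]
```

```bash
python3 -m handwheel '[[[0,2.1,3.25,0],[0,2.1,3.25,0],[0,2.1,3.25,0],[0,2.1,3.25,0],[0,2.1,3.25,0],[0,2.1,3.25,0],[0,2.1,3.25,0]]]'
python3 -m handwheel '[[[0,2.1,3.25,0],[0,2.1,3.25,0],[0,2.1,3.25,0],[0,2.1,3.25,0],[0,2.1,3.25,0],[0,2.1,3.25,0],[0,2.1,3.25,0],[0,0,0,0]]]'
python3 go.py 437.5 16 195
python3 - <<'E'
from plant import bot
from h import *
m=bot.camera_model("wrist"); p,d=bot.capture("wrist"); cv2.imwrite("pics/w1.png",p[:,:,::-1]); np.savez("w1.npz",p=p,d=d)
print(m); P=cloud(m,d)
for l in("dipper_grip","lid_handle","release_tab"): 
    r=bot.spot_point("wrist",l)[:1]; print(l,r)
M=(P[...,2]>222)&(P[...,2]<250)&(abs(P[...,1]-16)<40)&(abs(P[...,0]-437)<40); 
if M.sum()>5: print(M.sum(),cv2.minAreaRect(P[M][:,:2].astype(np.float32)),P[M].mean(0))
E
```

```text
time: 2.73
tool_pos: [307.1, 255.4, 278.9]
tcp_rot: [2.198, 1.57, 0.558]
contact_force: [1.0, 1.1, 0.1]
grip_width: 91.7
time: 3.4
tool_pos: [439.6, 14.2, 278.5]
tcp_rot: [0.617, 1.568, -1.029]
contact_force: [-0.7, -1.5, -0.6]
grip_width: 91.4
t 3.40 pos [439.6  14.2 278.5] yaw -4.32 axis-x [ 0.001 -0.002 -1.   ] F [-0.7 -1.5 -0.6] grip 91.4
tool delta cm to (437.5, 16.0, 195.0) [ 8.35 -0.23 -0.18] q [-0.14  0.14  1.65 -0.    1.35 -0.06]
{'fx': 278.8061734679709, 'fy': 278.8061734679709, 'cx': 252.13282207428057, 'cy': 191.91275560841038, 'position': array([444.94623411,  97.34897427, 436.57144022]), 'rotation': array([ 2.83023898e+00, -2.54344660e-03, -7.35799899e-02])}
dipper_grip [{'point': [242.8, 200.6], 'conf': 0.56}]
lid_handle [{'point': [259.2, 182.0], 'conf': 0.7}]
release_tab []
643 ((435.48590087890625, 16.970108032226562), (21.45823860168457, 15.880829811096191), 87.26661682128906) [435.64548838  19.1186176  237.60745189]
```

View pics/w1.png

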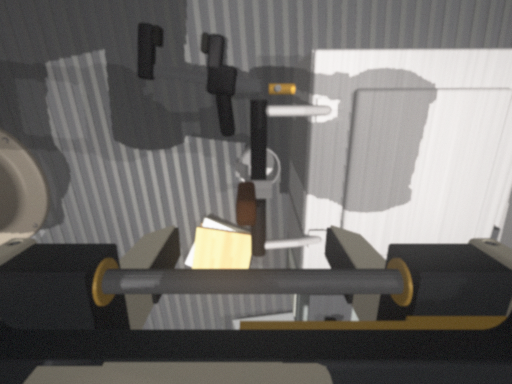

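The wrist view shows the grip at about (246,203), just in front of the bar (column 260), centred between the fingers; I'll descend on it.

```bash
python3 go.py 436.5 16.5 196
python3 -m handwheel '[[[1,-0.3,-0.05,0],[2,0,0,0],[2,0,0,0],[2,0,0,0],[1.2,0,0,0],[0,0,0,0]]]'
python3 go.py 436.5 16.5 196
```

```text
t 3.60 pos [436.4  20.2 278.6] yaw -4.05 axis-x [-0.001  0.    -1.   ] F [-0.5  0.4  0.2] grip 92.1
tool delta cm to (436.5, 16.5, 196.0) [8.26 0.04 0.37] q [-0.13  0.14  1.65  0.    1.35 -0.06]
time: 4.1
tool_pos: [431.9, 21.9, 194.7]
tcp_rot: [-1.689, 1.566, 2.954]
contact_force: [-0.6, 0.2, -0.6]
grip_width: 91.8
t 4.10 pos [431.9  21.9 194.7] yaw -3.94 axis-x [-0.005  0.001 -1.   ] F [-0.6  0.2 -0.6] grip 91.8
tool delta cm to (436.5, 16.5, 196.0) [-0.13  0.49  0.51] q [-0.13  0.21  1.81  0.    1.13 -0.06]
```

```bash
python3 -m handwheel '[[[0,0.4,0.4,0],[0,0,0,0],[0,0,0,0]]]'
python3 go.py 436.5 16.5 196
```

```text
time: 4.35
tool_pos: [438.5, 16.1, 197.8]
tcp_rot: [1.571, 1.568, -0.071]
contact_force: [-0.1, 0.8, -0.1]
grip_width: 91.7
t 4.35 pos [438.5  16.1 197.8] yaw -4.08 axis-x [ 0.002 -0.    -1.   ] F [-0.1  0.8 -0.1] grip 91.7
tool delta cm to (436.5, 16.5, 196.0) [ 0.18 -0.2  -0.02] q [-0.14  0.21  1.79  0.    1.13 -0.07]
```

```bash
python3 -m handwheel '[[[0.1,0,0,0],[0,0,0,0],[0,0,0,0]]]'
python3 go.py 436.5 16.5 196
python3 -m handwheel '[[[0,0,0,0],[0,0,0,0],[0,0,0,0],[0,0,0,0],[0,0,0,0],[0,0,0,0],[0,0,0,0],[0,0,0,0]]]' 0
python3 go.py 436.5 16.5 196
```

```text
time: 4.6
tool_pos: [437.8, 15.9, 196.0]
tcp_rot: [1.661, 1.57, 0.018]
contact_force: [-0.6, -0.2, 1.2]
grip_width: 91.8
t 4.60 pos [437.8  15.9 196. ] yaw -4.13 axis-x [ 0.001  0.    -1.   ] F [-0.6 -0.2  1.2] grip 91.8
tool delta cm to (436.5, 16.5, 196.0) [ 0.   -0.13 -0.05] q [-0.14  0.21  1.8   0.    1.13 -0.07]
time: 5.27
tool_pos: [437.7, 15.9, 195.7]
tcp_rot: [2.508, 1.571, 0.865]
contact_force: [-0.9, 0.7, -0.4]
grip_width: 43.2
t 5.27 pos [437.7  15.9 195.7] yaw -4.13 axis-x [ 0.  0. -1.] F [-0.9  0.7 -0.4] grip 43.2
tool delta cm to (436.5, 16.5, 196.0) [-0.03 -0.13 -0.05] q [-0.14  0.21  1.8   0.    1.13 -0.07]
```

```bash
python3 -m handwheel '[[[0,-0.1,0,0],[0,0,0,0],[0,0,0,0],[0,0,0,0],[0,0,0,0],[0,0,0,0],[0,0,0,0]]]' 0
python3 go.py 436.5 16.5 196
```

```text
time: 5.85
tool_pos: [436.5, 16.1, 195.6]
tcp_rot: [-1.864, 1.57, 2.777]
contact_force: [-0.9, 0.4, 0.4]
grip_width: 16.2
t 5.85 pos [436.5  16.1 195.6] yaw -4.12 axis-x [-0.001  0.    -1.   ] F [-0.9  0.4  0.4] grip 16.2
tool delta cm to (436.5, 16.5, 196.0) [-0.04 -0.   -0.04] q [-0.14  0.21  1.8   0.    1.13 -0.07]
```

```bash
python3 -m handwheel '[[[0,0,0,0],[-0.6,0,0,0],[-1,0,0,0],[-1,0,0,0],[-1,0,0,0],[-0.4,0,0,0],[0,0,0,0]]]' 0
python3 go.py 436.5 16.5 235
python3 -m handwheel '[[[0,-1,0,0],[0,-1.5,0,0],[0,-1.5,0,0],[0,-1.5,0,0],[0,-1,0,0],[0,0,0,0]]]'
python3 go.py 428 342 240
python3 - <<'E'
from plant import bot
from h import *
p,d=bot.capture("scene"); cv2.imwrite("pics/s2.png",cv2.resize(p[100:300,170:440,::-1],None,fx=2.9,fy=2.9))
E
```

```text
time: 6.43
tool_pos: [436.6, 16.1, 236.4]
tcp_rot: [1.677, 1.57, 0.034]
contact_force: [-2.6, 0.7, -1.3]
grip_width: 16.0
t 6.43 pos [436.6  16.1 236.4] yaw -4.12 axis-x [ 0.  0. -1.] F [-2.6  0.7 -1.3] grip 16.0
tool delta cm to (436.5, 16.5, 235.0) [ 0.14 -0.01 -0.04] q [-0.14  0.17  1.73  0.    1.24 -0.07]
time: 6.93
tool_pos: [369.9, 21.0, 235.4]
tcp_rot: [-1.749, 1.57, 2.891]
contact_force: [-0.5, -0.2, -2.3]
grip_width: 15.9
t 6.93 pos [369.9  21.  235.4] yaw -4.12 axis-x [-0.001  0.    -1.   ] F [-0.5 -0.2 -2.3] grip 15.9
tool delta cm to (428.0, 342.0, 240.0) [ -0.45   3.49 -32.44] q [-0.15  0.05  1.88  0.    1.22 -0.08]
```

View pics/s2.png

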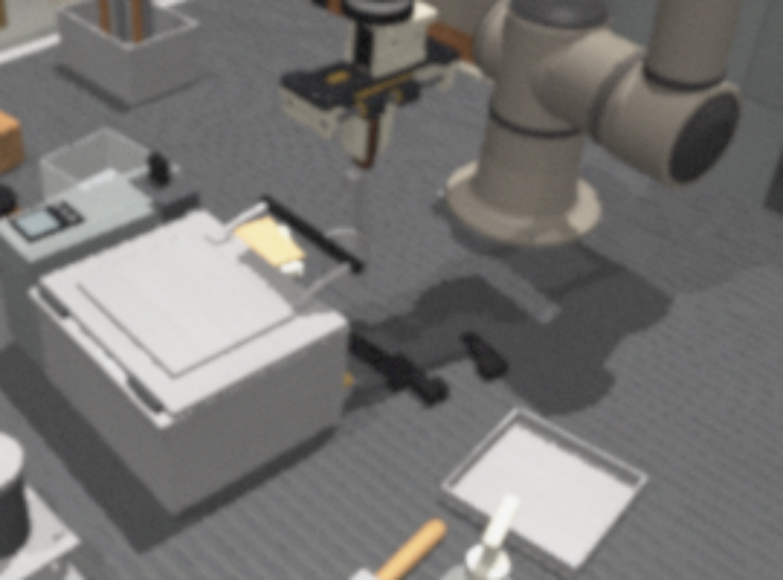

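The dipper is clear in front of the bar (grip at about (370,150) in the crop). Now I'll carry it to the tray.

```bash
python3 -m handwheel '[[[0,0.1,-1.5,0],[0,0.1,-3,0],[0,0.2,-3.5,0],[0,0.2,-3.5,0],[0,0.2,-3.5,0],[0,0.2,-3.5,0],[0,0.2,-3.5,0],[0,0.2,-3.5,0]]]'
python3 -m handwheel '[[[0,0.2,-3,0],[0,0.1,-2.5,0],[0,0,-1,0],[0,0,0,0],[0,0,0,0],[0,0,0,0]]]'
python3 go.py 408 344 160
```

```text
time: 7.65
tool_pos: [404.9, 276.3, 235.5]
tcp_rot: [2.097, 1.57, 0.454]
contact_force: [1.0, -0.7, -2.0]
grip_width: 15.8
time: 8.15
tool_pos: [412.0, 337.6, 235.5]
tcp_rot: [-0.316, 1.57, -1.959]
contact_force: [-0.1, 0.1, -1.8]
grip_width: 16.0
t 8.15 pos [412.  337.6 235.5] yaw -4.16 axis-x [-0.    -0.001 -1.   ] F [-0.1  0.1 -1.8] grip 16.0
tool delta cm to (408.0, 344.0, 160.0) [ 7.55 -0.44 -0.62] q [ 0.54  0.35  1.49 -0.    1.3   0.62]
```

```bash
python3 -m handwheel '[[[1,-0.2,-0.3,0],[1.5,-0.2,-0.3,0],[1.5,0,0,0],[1.5,0,0,0],[1,0,0,0],[0.4,0,0,0],[0,0,0,0],[0,0,0,0]]]'
python3 go.py 408 344 160.6
python3 -m handwheel '[[[0.2,0,0,0],[0.15,0,0,0],[0.1,0,0,0],[0,0,0,0]]]'
python3 go.py 408 344 160.6
```

```text
time: 8.82
tool_pos: [408.6, 344.8, 167.1]
tcp_rot: [2.296, 1.57, 0.653]
contact_force: [-0.4, -0.6, -1.0]
grip_width: 15.8
t 8.82 pos [408.6 344.8 167.1] yaw -4.16 axis-x [ 0.001  0.    -1.   ] F [-0.4 -0.6 -1. ] grip 15.8
tool delta cm to (408.0, 344.0, 160.6) [ 0.65 -0.06  0.09] q [0.56 0.41 1.59 0.   1.14 0.63]
time: 9.15
tool_pos: [408.3, 344.9, 162.3]
tcp_rot: [2.283, 1.571, 0.641]
contact_force: [-0.5, 0.6, -2.8]
grip_width: 16.0
t 9.15 pos [408.3 344.9 162.3] yaw -4.12 axis-x [ 0.  0. -1.] F [-0.5  0.6 -2.8] grip 16.0
tool delta cm to (408.0, 344.0, 160.6) [ 0.17 -0.02  0.1 ] q [0.56 0.42 1.6  0.   1.13 0.63]
```

```bash
python3 -m handwheel '[[[0.1,0,0,0],[0,0,0,0],[0,0,0,0]]]'
python3 -m handwheel '[[[0.1,0,0,0],[0,0,0,0],[0,0,0,0]]]'
python3 -m handwheel '[[[0.1,0,0,0],[0,0,0,0],[0,0,0,0]]]'
```

```text
time: 9.4
tool_pos: [408.3, 344.9, 161.3]
tcp_rot: [2.573, 1.571, 0.93]
contact_force: [0.5, -0.0, -2.1]
grip_width: 16.3
time: 9.65
tool_pos: [408.5, 345.1, 160.7]
tcp_rot: [2.289, 1.57, 0.646]
contact_force: [-0.7, -0.8, 1.9]
grip_width: 15.7
time: 9.9
tool_pos: [408.5, 345.1, 160.7]
tcp_rot: [2.24, 1.569, 0.598]
contact_force: [-2.1, -1.9, 10.3]
grip_width: 16.0
```

```bash
python3 -m handwheel '[[[-0.1,0,0,0],[0,0,0,0],[0,0,0,0]]]'
python3 -m handwheel '[[[0,0,0,0],[0,0,0,0],[0,0,0,0],[0,0,0,0],[0,0,0,0],[0,0,0,0]]]' 0.75
python3 -m handwheel '[[[-1,0,0,0],[-2,0,0,0],[-3,0,0,0],[-3,0,0,0],[-1,0,0,0],[0,0,0,0]]]'
python3 go.py 448 14 260
python3 - <<'E'
from plant import bot
from h import *
p,d=bot.capture("scene"); cv2.imwrite("pics/s3.png",cv2.resize(p[100:300,170:440,::-1],None,fx=2.9,fy=2.9))
E
```

```text
time: 10.15
tool_pos: [408.4, 345.0, 160.7]
tcp_rot: [2.287, 1.57, 0.644]
contact_force: [-2.0, -1.6, 6.1]
grip_width: 16.3
time: 10.65
tool_pos: [408.3, 344.9, 160.1]
tcp_rot: [-1.485, 1.571, -3.128]
contact_force: [0.0, 0.4, 0.3]
grip_width: 50.9
time: 11.15
tool_pos: [409.5, 345.7, 263.8]
tcp_rot: [2.213, 1.564, 0.57]
contact_force: [0.6, -0.6, -0.4]
grip_width: 68.9
t 11.15 pos [409.5 345.7 263.8] yaw -4.12 axis-x [ 0.006  0.004 -1.   ] F [ 0.6 -0.6 -0.4] grip 68.9
tool delta cm to (448.0, 14.0, 260.0) [ 0.28  6.23 32.81] q [0.56 0.33 1.43 0.   1.37 0.63]
```

View pics/s3.png

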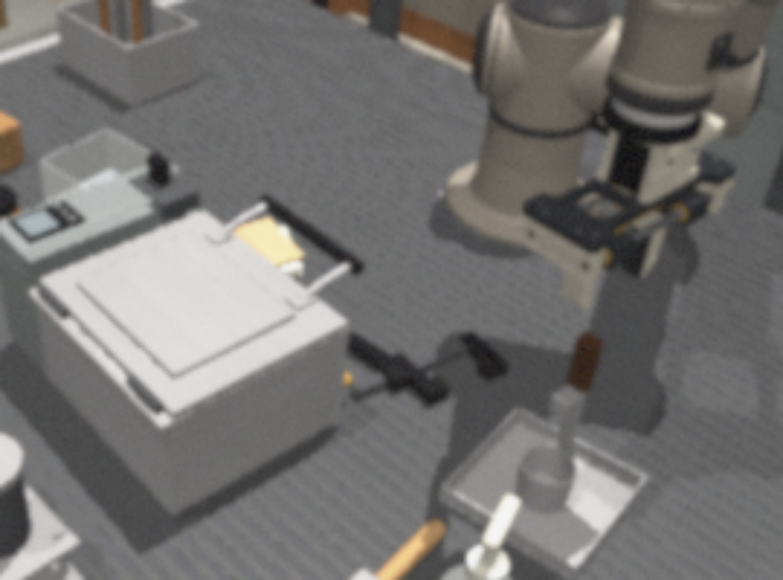

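The dipper stands upright in the tray (cup at about (545,475)). Next is the bar, with the jaws partly open so the rear finger fits between bar and lid.

```bash
python3 -m handwheel '[[[0,0.3,1.5,0],[0,0.6,3,0],[0,0.7,3.5,0],[0,0.7,3.5,0],[0,0.7,3.5,0],[0,0.7,3.5,0],[0,0.7,3.5,0],[0,0.7,3.5,0]]]' 0.48
python3 -m handwheel '[[[0,0.6,3.2,0],[0,0.4,2.5,0],[0,0.2,1.2,0],[0,0,0,0],[0,0,0,0],[0,0,0,0]]]'
python3 go.py 448 16 147
python3 - <<'E'
from plant import bot
from h import *
m=bot.camera_model("wrist"); p,d=bot.capture("wrist"); P=cloud(m,d); cv2.imwrite("pics/w2.png",p[:,:,::-1])
M=(P[...,2]>160)&(P[...,2]<182)&(p.max(-1)<70)&(P[...,0]>425)&(P[...,0]<475)
B=P[M][:,:2].astype(np.float32);print(len(B),cv2.minAreaRect(B),cv2.fitLine(B,cv2.DIST_HUBER,0,.01,.01).ravel())
E
```

```text
time: 11.87
tool_pos: [439.7, 85.2, 258.5]
tcp_rot: [-1.497, 1.568, -3.14]
contact_force: [0.7, 0.5, -0.1]
grip_width: 43.9
time: 12.37
tool_pos: [447.2, 17.9, 259.3]
tcp_rot: [-1.865, 1.569, 2.776]
contact_force: [0.1, 0.4, -0.0]
grip_width: 44.2
t 12.37 pos [447.2  17.9 259.3] yaw -4.11 axis-x [-0.002  0.001 -1.   ] F [ 0.1  0.4 -0. ] grip 44.2
tool delta cm to (448.0, 16.0, 147.0) [11.23  0.11  0.19] q [-0.13  0.17  1.66  0.    1.31 -0.06]
2576 ((446.3974609375, 20.18860626220703), (156.63478088378906, 15.788029670715332), 85.73644256591797) [7.0067480e-02 9.9754226e-01 4.4741525e+02 2.8620794e+01]
```

View pics/w2.png

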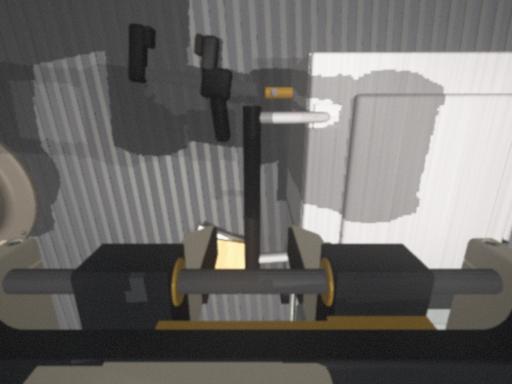

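The bar (column 252) lies between the half-open fingers (columns 210 and 292), so I'll descend and close.

```bash
python3 -m handwheel '[[[1,0,0,0],[2,0,0,0],[2.5,0,0,0],[2.5,0,0,0],[2,0,0,0],[1,0,0,0],[0,0,0,0],[0,0,0,0]]]'
python3 go.py 447.7 16 147
python3 -m handwheel '[[[0.15,0,0,0],[0,0,0,0],[0,0,0,0],[0,0,0,0],[0,0,0,0],[0,0,0,0],[0,0,0,0],[0,0,0,0]]]' 0
python3 go.py 447.7 16 147
```

```text
time: 13.08
tool_pos: [447.6, 18.1, 150.0]
tcp_rot: [-1.795, 1.57, 2.847]
contact_force: [-0.0, -0.0, 0.7]
grip_width: 43.8
t 13.08 pos [447.6  18.1 150. ] yaw -4.04 axis-x [-0.001  0.    -1.   ] F [-0.  -0.   0.7] grip 43.8
tool delta cm to (447.7, 16.0, 147.0) [0.3  0.03 0.21] q [-0.13  0.29  1.84  0.    1.02 -0.06]
time: 13.75
tool_pos: [446.6, 17.3, 149.0]
tcp_rot: [-1.607, 1.568, 3.033]
contact_force: [-4.6, 0.3, 4.5]
grip_width: 15.2
t 13.75 pos [446.6  17.3 149. ] yaw -4.12 axis-x [-0.002  0.    -1.   ] F [-4.6  0.3  4.5] grip 15.2
tool delta cm to (447.7, 16.0, 147.0) [0.2  0.12 0.13] q [-0.13  0.29  1.84 -0.    1.01 -0.06]
```

```bash
python3 -m handwheel '[[[0,0.05,0,0],[0,0,0,0],[0,0,0,0]]]'
python3 -m handwheel '[[[-0.2,0,0,0],[0,0,0,0],[0,0,0,0]]]'
python3 -m handwheel '[[[-0.2,0,0,0],[0,0,0,0],[0,0,0,0]]]'
python3 -m handwheel '[[[-0.2,0.02,0,0],[0,0,0,0],[0,0,0,0]]]'
```

```text
time: 14.0
tool_pos: [446.5, 17.3, 149.0]
tcp_rot: [-1.595, 1.567, 3.046]
contact_force: [-7.9, -0.5, 5.8]
grip_width: 14.8
time: 14.25
tool_pos: [446.6, 17.3, 150.1]
tcp_rot: [-1.617, 1.567, 3.024]
contact_force: [-4.6, -0.1, -3.7]
grip_width: 15.1
time: 14.5
tool_pos: [446.8, 17.3, 152.2]
tcp_rot: [-1.611, 1.567, 3.029]
contact_force: [-5.4, 0.4, -2.5]
grip_width: 14.5
time: 14.75
tool_pos: [447.0, 17.3, 154.2]
tcp_rot: [-1.61, 1.567, 3.03]
contact_force: [-6.2, 0.7, -3.8]
grip_width: 15.0
```

```bash
python3 -m handwheel '[[[-0.1,-0.08,0,0],[0,0,0,0],[0,0,0,0]]]'
python3 -m handwheel '[[[-0.15,0,0,0],[0,0,0,0],[0,0,0,0]]]'
python3 -m handwheel '[[[-0.15,0,0,0],[0,0,0,0],[0,0,0,0]]]'
```

```text
time: 15.0
tool_pos: [447.1, 17.3, 155.2]
tcp_rot: [-1.692, 1.569, 2.949]
contact_force: [-3.0, 0.5, -8.3]
grip_width: 15.3
time: 15.25
tool_pos: [447.2, 17.3, 156.3]
tcp_rot: [-1.677, 1.569, 2.963]
contact_force: [-0.7, 0.1, -17.2]
grip_width: 15.0
time: 15.5
tool_pos: [447.2, 17.3, 157.4]
tcp_rot: [-1.692, 1.569, 2.949]
contact_force: [0.9, -0.6, -26.8]
grip_width: 15.0
```

The pull rises from about 3 to 27 N at roughly 7 mm of lift, so the catch is holding. I'll lower the lid to rest and let go.

```bash
python3 -m handwheel '[[[0.3,0,0,0],[0.3,0,0,0],[0.25,0,0,0],[0.1,0,0,0],[0,0,0,0],[0,0,0,0]]]'
python3 go.py 447.7 16 147
```

```text
time: 16.0
tool_pos: [446.7, 17.3, 150.2]
tcp_rot: [-1.483, 1.569, -3.125]
contact_force: [-9.9, 0.1, -1.7]
grip_width: 15.1
t 16.00 pos [446.7  17.3 150.2] yaw -4.11 axis-x [-0.002 -0.    -1.   ] F [-9.9  0.1 -1.7] grip 15.1
tool delta cm to (447.7, 16.0, 147.0) [0.32 0.11 0.12] q [-0.13  0.29  1.84 -0.    1.02 -0.06]
```

```bash
python3 -m handwheel '[[[0.1,-0.1,0,0],[0,0,0,0],[0,0,0,0]]]'
python3 -m handwheel '[[[0,0,0,0],[0,0,0,0],[0,0,0,0],[0,0,0,0],[0,0,0,0]]]' 0.48
python3 -m handwheel '[[[-1,0,0,0],[-2,0,0,0],[-3,0,0,0],[-3,0,0,0],[-1,0,0,0],[0,0,0,0]]]'
python3 go.py 517.5 -156.5 240
```

```text
time: 16.25
tool_pos: [446.6, 17.3, 149.6]
tcp_rot: [1.44, 1.57, -0.202]
contact_force: [-8.3, 0.8, -2.2]
grip_width: 14.6
time: 16.67
tool_pos: [447.7, 17.2, 149.0]
tcp_rot: [1.556, 1.568, -0.087]
contact_force: [-0.1, 1.1, -0.5]
grip_width: 42.1
time: 17.17
tool_pos: [448.6, 17.1, 251.3]
tcp_rot: [1.526, 1.564, -0.117]
contact_force: [0.5, -0.5, 0.0]
grip_width: 44.0
t 17.17 pos [448.6  17.1 251.3] yaw -4.12 axis-x [ 0.007 -0.001 -1.   ] F [ 0.5 -0.5  0. ] grip 44.0
tool delta cm to (517.5, -156.5, 240.0) [ 1.19  8.11 16.82] q [-0.13  0.18  1.68  0.    1.28 -0.06]
```

```bash
python3 -m handwheel '[[[0,0.6,1.5,0],[0,1.4,2.8,0],[0,1.7,3.4,0],[0,1.7,3.4,0],[0,1.5,3,0],[0,0.9,2,0],[0,0.3,0.8,0],[0,0,0,0]]]'
python3 -m handwheel '[[[0,0,0,0],[0,0,0,0]]]'
python3 go.py 517.5 -156.5 183
python3 - <<'E'
from plant import bot
from h import *
m=bot.camera_model("wrist"); p,d=bot.capture("wrist"); P=cloud(m,d); cv2.imwrite("pics/w3.png",p[:,:,::-1])
M=(P[...,2]>195)&(P[...,2]<214)&(abs(P[...,0]-517)<17)&(abs(P[...,1]+156)<25)
B=P[M][:,:2].astype(np.float32);print(len(B)); print(cv2.minAreaRect(B) if len(B) else 0)
E
```

```text
time: 17.83
tool_pos: [515.2, -158.6, 246.6]
tcp_rot: [-1.903, 1.569, 2.735]
contact_force: [0.6, 0.5, 0.4]
grip_width: 44.1
time: 18.0
tool_pos: [514.9, -155.8, 247.8]
tcp_rot: [-2.342, 1.57, 2.3]
contact_force: [0.1, -0.5, -0.1]
grip_width: 43.8
t 18.00 pos [ 514.9 -155.8  247.8] yaw -4.07 axis-x [-0.001  0.001 -1.   ] F [ 0.1 -0.5 -0.1] grip 43.8
tool delta cm to (517.5, -156.5, 183.0) [6.48 0.27 0.06] q [-0.44  0.35  1.45  0.    1.34 -0.37]
724
((516.4215087890625, -155.51083374023438), (27.443044662475586, 15.173157691955566), 85.9669418334961)
```

View pics/w3.png

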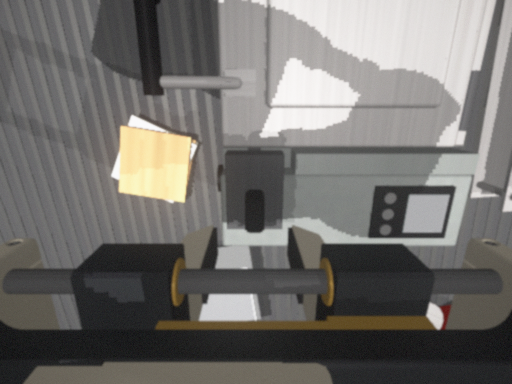

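The tab (at about (255,210)) is between the fingers. I'll descend, close on it, and slide it back.

```bash
python3 -m handwheel '[[[1,0.1,0,0],[1.8,0.05,0,0],[1.8,0,0,0],[1.2,0,0,0],[0.6,0,0,0],[0,0,0,0],[0,0,0,0]]]'
python3 go.py 516.6 -156.5 184
python3 -m handwheel '[[[0,0,0,0],[0,0,0,0],[0,0,0,0],[0,0,0,0],[0,0,0,0],[0,0,0,0],[0,0,0,0]]]' 0
python3 go.py 534.5 -157.8 184
```

```text
time: 18.63
tool_pos: [516.9, -156.8, 184.3]
tcp_rot: [2.254, 1.571, 0.611]
contact_force: [0.4, 0.2, 0.3]
grip_width: 43.5
t 18.63 pos [ 516.9 -156.8  184.3] yaw -4.09 axis-x [ 0.  0. -1.] F [0.4 0.2 0.3] grip 43.5
tool delta cm to (516.6, -156.5, 184.0) [ 0.03 -0.04 -0.02] q [-0.44  0.41  1.55  0.    1.19 -0.37]
time: 19.22
tool_pos: [516.8, -157.2, 184.5]
tcp_rot: [1.021, 1.571, -0.621]
contact_force: [-2.1, 1.4, 2.7]
grip_width: 14.1
t 19.22 pos [ 516.8 -157.2  184.5] yaw -4.12 axis-x [ 0. -0. -1.] F [-2.1  1.4  2.7] grip 14.1
tool delta cm to (534.5, -157.8, 184.0) [ 0.05  1.77 -0.07] q [-0.44  0.41  1.55 -0.    1.19 -0.37]
```

```bash
python3 -m handwheel '[[[0,0.3,0,0],[0,0.4,0,0],[0,0.4,0,0],[0,0.3,0,0],[0,0.3,0,0],[0,0,0,0],[0,0,0,0]]]'
python3 go.py 535 -158 184
```

```text
time: 19.8
tool_pos: [534.7, -158.5, 184.5]
tcp_rot: [1.449, 1.569, -0.194]
contact_force: [-1.2, -0.9, 4.8]
grip_width: 13.9
t 19.80 pos [ 534.7 -158.5  184.5] yaw -4.12 axis-x [ 0.001 -0.    -1.   ] F [-1.2 -0.9  4.8] grip 13.9
tool delta cm to (535.0, -158.0, 184.0) [ 0.05  0.03 -0.05] q [-0.43  0.44  1.5   0.    1.2  -0.35]
```

The tab moved 18 mm. Now I'll open, lift off and go back to the bar.

```bash
python3 -m handwheel '[[[0,0,0,0],[0,0,0,0],[0,0,0,0],[0,0,0,0],[0,0,0,0]]]' 0.48
python3 -m handwheel '[[[-1,0,0,0],[-2,0,0,0],[-2,0,0,0],[-1,0,0,0],[-0.4,0,0,0],[0,0,0,0],[0,0,0,0]]]'
python3 go.py 446.8 17.5 248
```

```text
time: 20.22
tool_pos: [533.9, -158.4, 184.0]
tcp_rot: [-2.754, 1.571, 1.886]
contact_force: [0.5, 0.6, -0.7]
grip_width: 41.8
time: 20.8
tool_pos: [533.5, -158.3, 247.6]
tcp_rot: [-2.027, 1.57, 2.613]
contact_force: [0.6, -0.3, -0.1]
grip_width: 44.0
t 20.80 pos [ 533.5 -158.3  247.6] yaw -4.13 axis-x [-0.001  0.    -1.   ] F [ 0.6 -0.3 -0.1] grip 44.0
tool delta cm to (446.8, 17.5, 248.0) [ -0.03  -9.91 -16.91] q [-0.43  0.39  1.4   0.    1.36 -0.35]
```

```bash
python3 -m handwheel '[[[0,-0.8,-1.3,0],[0,-1.6,-2.8,0],[0,-2,-3.5,0],[0,-2,-3.5,0],[0,-1.8,-3,0],[0,-1.2,-2,0],[0,-0.5,-0.8,0],[0,0,0,0]]]'
python3 -m handwheel '[[[0,0,0,0],[0,0,0,0],[0,0,0,0]]]'
python3 go.py 446.8 17.5 148
python3 - <<'E'
from plant import bot
from h import *
m=bot.camera_model("top"); p,d=bot.capture("top"); P=cloud(m,d)
M=(P[...,2]>195)&(P[...,2]<216)&(abs(P[...,0]-525)<35)&(abs(P[...,1]+157)<25)
B=P[M][:,:2].astype(np.float32);print("tab",len(B)); print(cv2.minAreaRect(B) if len(B) else 0)
E
```

```text
time: 21.47
tool_pos: [446.1, 18.7, 247.6]
tcp_rot: [-1.783, 1.569, 2.86]
contact_force: [0.1, 0.3, -0.1]
grip_width: 44.0
time: 21.72
tool_pos: [447.8, 16.2, 247.8]
tcp_rot: [-1.244, 1.57, -2.888]
contact_force: [-0.1, -0.1, -0.3]
grip_width: 44.0
t 21.72 pos [447.8  16.2 247.8] yaw -4.21 axis-x [-0. -0. -1.] F [-0.1 -0.1 -0.3] grip 44.0
tool delta cm to (446.8, 17.5, 148.0) [ 9.98 -0.1  -0.13] q [-0.14  0.18  1.68 -0.    1.28 -0.06]
tab 67
((535.6239624023438, -157.2689666748047), (26.653717041015625, 13.089099884033203), 89.0689468383789)
```

```bash
python3 -m handwheel '[[[1,-0.1,0,0],[2,0,0,0],[2.5,0,0,0],[2.2,0,0,0],[1.5,0,0,0],[0.7,0,0,0],[0,0,0,0],[0,0,0,0]]]'
python3 go.py 446.8 17.5 148
python3 -m handwheel '[[[0,0,0,0],[0,0,0,0],[0,0,0,0],[0,0,0,0],[0,0,0,0],[0,0,0,0],[0,0,0,0],[0,0,0,0]]]' 0
python3 go.py 446.8 17.5 148
```

```text
time: 22.43
tool_pos: [446.7, 16.9, 149.5]
tcp_rot: [2.115, 1.571, 0.471]
contact_force: [0.1, 0.4, -0.3]
grip_width: 43.9
t 22.43 pos [446.7  16.9 149.5] yaw -4.16 axis-x [ 0.  0. -1.] F [ 0.1  0.4 -0.3] grip 43.9
tool delta cm to (446.8, 17.5, 148.0) [ 0.15  0.01 -0.06] q [-0.13  0.29  1.84  0.    1.01 -0.06]
time: 23.1
tool_pos: [446.6, 17.3, 149.6]
tcp_rot: [1.613, 1.57, -0.03]
contact_force: [-0.6, -0.9, 3.9]
grip_width: 14.7
t 23.10 pos [446.6  17.3 149.6] yaw -4.12 axis-x [ 0.001 -0.    -1.   ] F [-0.6 -0.9  3.9] grip 14.7
tool delta cm to (446.8, 17.5, 148.0) [ 0.16  0.02 -0.02] q [-0.13  0.29  1.84  0.    1.01 -0.06]
```

```bash
python3 -m handwheel '[[[-0.3,0.03,0,0],[-0.4,0.04,0,0],[-0.6,0.06,0,0],[0,0,0,0],[0,0,0,0]]]'
python3 go.py 448 17.2 163
```

```text
time: 23.52
tool_pos: [447.8, 17.2, 162.3]
tcp_rot: [1.72, 1.57, 0.077]
contact_force: [4.9, 0.8, -4.9]
grip_width: 14.8
t 23.52 pos [447.8  17.2 162.3] yaw -4.13 axis-x [ 0.001  0.    -1.   ] F [ 4.9  0.8 -4.9] grip 14.8
tool delta cm to (448.0, 17.2, 163.0) [-0.07  0.02  0.  ] q [-0.13  0.27  1.82  0.    1.05 -0.06]
```

Free now: 13 mm up at about 5 N. I'll continue along the arc.

```bash
python3 -m handwheel '[[[-0.65,0.1,0,0],[-0.65,0.1,0,0],[-0.9,0.2,0,0],[-0.9,0.2,0,0],[-0.8,0.2,0,0],[0,0,0,0],[0,0,0,0]]]'
python3 go.py 456 16.7 202
python3 -m handwheel '[[[-0.85,0.26,0,0],[-0.85,0.29,0,0],[-0.84,0.3,0,0],[-0.8,0.35,0,0],[-0.82,0.38,0,0],[-0.82,0.38,0,0],[0,0,0,0],[0,0,0,0]]]'
python3 go.py 475.5 15.5 252
```

```text
time: 24.1
tool_pos: [455.1, 16.7, 201.0]
tcp_rot: [-1.682, 1.57, 2.959]
contact_force: [2.8, -0.2, -5.1]
grip_width: 14.8
t 24.10 pos [455.1  16.7 201. ] yaw -4.13 axis-x [-0.001  0.    -1.   ] F [ 2.8 -0.2 -5.1] grip 14.8
tool delta cm to (456.0, 16.7, 202.0) [-0.1   0.09 -0.01] q [-0.13  0.24  1.75  0.    1.16 -0.06]
time: 24.77
tool_pos: [473.9, 15.4, 251.9]
tcp_rot: [-1.554, 1.568, 3.086]
contact_force: [-7.3, 0.2, -0.5]
grip_width: 14.6
t 24.77 pos [473.9  15.4 251.9] yaw -4.11 axis-x [-0.003  0.    -1.   ] F [-7.3  0.2 -0.5] grip 14.6
tool delta cm to (475.5, 15.5, 252.0) [-0.01  0.16 -0.02] q [-0.13  0.23  1.61 -0.    1.3  -0.06]
```

```bash
python3 -m handwheel '[[[-0.78,0.35,0,0],[-0.77,0.44,0,0],[-0.75,0.45,0,0],[-0.73,0.48,0,0],[0,0,0,0],[0,0,0,0]]]'
python3 go.py 520.9 12.1 316.5
```

```text
time: 25.27
tool_pos: [491.3, 14.1, 282.8]
tcp_rot: [-1.555, 1.569, 3.086]
contact_force: [-9.4, 0.3, 1.3]
grip_width: 15.0
t 25.27 pos [491.3  14.1 282.8] yaw -4.12 axis-x [-0.002  0.    -1.   ] F [-9.4  0.3  1.3] grip 15.0
tool delta cm to (520.9, 12.1, 316.5) [-3.37  2.97 -0.01] q [-0.13  0.24  1.51 -0.    1.39 -0.06]
```

```bash
python3 -m handwheel '[[[-0.7,0.4,0,0],[-0.68,0.52,0,0],[-0.66,0.54,0,0],[-0.66,0.54,0,0],[-0.64,0.56,0,0],[0,0,0,0],[0,0,0,0],[0,0,0,0]]]'
python3 go.py 520.9 12.1 316.5
python3 - <<'E'
from plant import bot
from h import *
for n in("scene","top"):
    m=bot.camera_model(n); p,d=bot.capture(n); np.savez(n+"9.npz",p=p,d=d)
    cv2.imwrite(f"pics/{n}9.png",cv2.resize(p[:,:,::-1],None,fx=1.5,fy=1.5))
    P=cloud(m,d)
    # bath frame
    c,s=np.cos(-.0723),np.sin(-.0723); R=np.array([[c,-s,0],[s,c,0],[0,0,1]]); Q=(P-[606.5,-38,0])@R
    M=(Q[...,0]>-60)&(Q[...,0]<85)&(abs(Q[...,1]-45)<115)&(Q[...,2]>155)&(Q[...,2]<330)
    A=Q[M]
    ok=np.ones(len(A),bool)
    for _ in range(8):
        f=np.polyfit(A[ok,0],A[ok,2],1); r=A[:,2]-np.polyval(f,A[:,0]); ok=abs(r)<max(6,1.0*np.median(abs(r)))
    print(n,len(A),ok.sum(),"lid angle",np.degrees(np.arctan(-f[0])))
E
```

```text
time: 25.93
tool_pos: [517.0, 12.3, 316.7]
tcp_rot: [-1.498, 1.57, -3.14]
contact_force: [-9.3, 0.3, 3.1]
grip_width: 14.8
t 25.93 pos [517.   12.3 316.7] yaw -4.12 axis-x [-0.001 -0.    -1.   ] F [-9.3  0.3  3.1] grip 14.8
tool delta cm to (520.9, 12.1, 316.5) [ 0.01  0.39 -0.01] q [-0.12  0.27  1.37 -0.    1.49 -0.05]
scene 3878 3110 lid angle 35.62130174445537
top 1416 1048 lid angle 36.190896153203234
```

View pics/scene9.png

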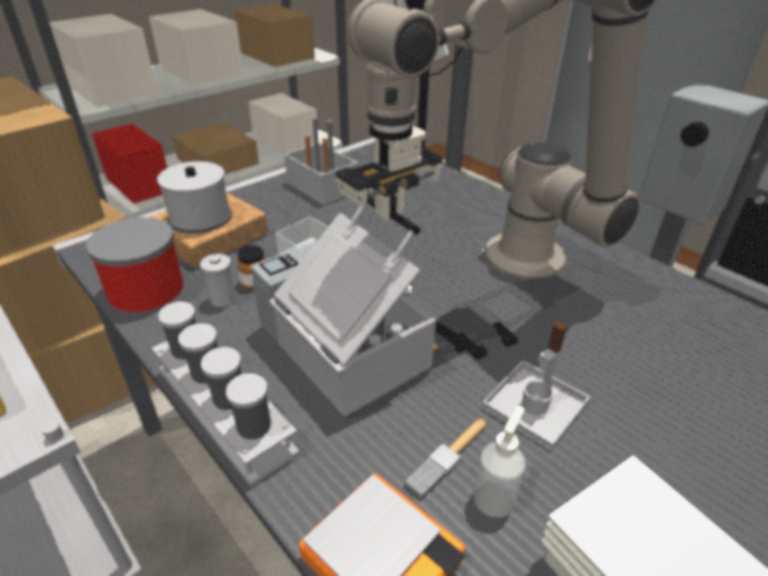

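View pics/top9.png

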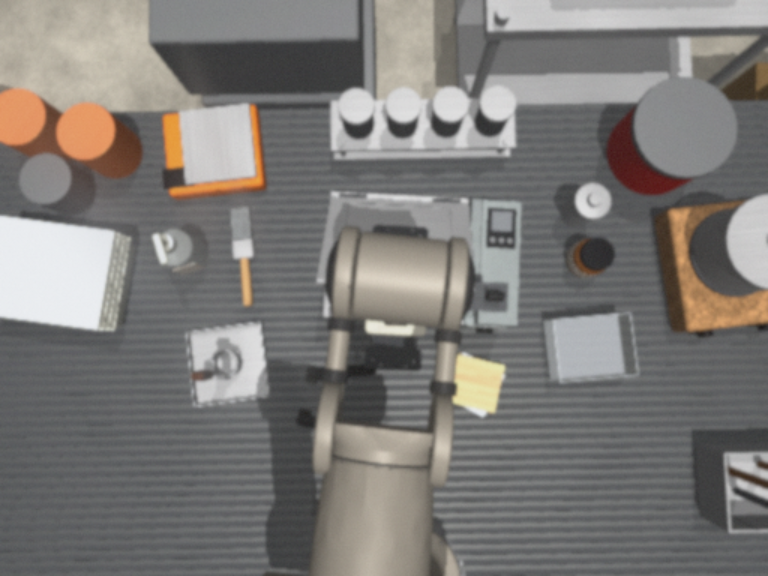

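The lid stands open with the gripper on the bar and the dipper upright in the tray (cup at about (537,395)). The angle needs a cleaner plane fit.

```bash
cat > ang.py <<'E'
from plant import bot
from h import *
m=bot.camera_model("scene"); p,d=bot.capture("scene"); P=cloud(m,d)
c,s=np.cos(-.0723),np.sin(-.0723); R=np.array([[c,-s,0],[s,c,0],[0,0,1]]); Q=(P-[606.5,-38,0])@R
M=(Q[...,0]>-85)&(Q[...,0]<95)&(Q[...,1]>-75)&(Q[...,1]<165)&(Q[...,2]>160)&(Q[...,2]<340)
M[:150]=M[:150]; A=Q[M]; rng=np.random.default_rng(0); best=0
for _ in range(2000):
    a=A[rng.choice(len(A),3,False)]; n=np.cross(a[1]-a[0],a[2]-a[0]); L=np.linalg.norm(n)
    if L<500: continue
    n/=L; k=abs((A-a[0])@n)<2.5
    if k.sum()>best: best=k.sum(); K=k
B=A[K]; ce=B.mean(0); n=np.linalg.svd(B-ce,full_matrices=False)[2][2]; n*=np.sign(n[2])
print(len(A),best,"n",np.round(n,3),"angle",np.degrees(np.arctan2(-n[0]*-1,n[2])),ce)
# bar: dark points near expected
th=np.radians(np.arange(34,46))
W=(Q[...,0]>-130)&(Q[...,0]<-60)&(Q[...,2]>290)&(Q[...,2]<350)&(abs(Q[...,1]-45)<82)&(abs(Q[...,1]-45)>25)&(p.max(-1)<60)
C=Q[W]; print("bar",len(C),np.median(C,0) if len(C) else 0)
E
python3 ang.py
```

```text
4569 2328 n [0.62  0.    0.785] angle 38.31158629644709 [ 31.58847848  51.41923103 219.86584912]
bar 96 [-86.65313273  95.64221063 332.59044446]
```

```bash
python3 -m handwheel '[[[-0.3,0.22,0,0],[-0.3,0.25,0,0],[0,0,0,0],[0,0,0,0],[0,0,0,0]]]'
python3 ang.py; python3 go.py 521 12 322
python3 - <<'E'
from plant import bot
from h import *
p,d=bot.capture("wrist"); cv2.imwrite("pics/w9.png",p[:,:,::-1])
p,d=bot.capture("scene"); cv2.imwrite("pics/s10.png",cv2.resize(p[90:310,160:430,::-1],None,fx=2.7,fy=2.7))
E
```

```text
time: 26.5
tool_pos: [522.1, 12.0, 322.2]
tcp_rot: [-2.351, 1.571, 2.289]
contact_force: [-7.0, 0.3, 2.0]
grip_width: 15.0
4629 2324 n [0.643 0.001 0.766] angle 40.01012966649309 [ 33.73408223  52.22931684 221.74729971]
bar 96 [-81.8295274   93.12333117 337.34164041]
t 26.55 pos [522.1  12.  322.2] yaw -4.12 axis-x [-0.  0. -1.] F [-7.2  1.   1.4] grip 15.1
tool delta cm to (521.0, 12.0, 322.0) [ 0.02 -0.11  0.01] q [-0.12  0.28  1.35  0.    1.51 -0.05]
```

View pics/w9.png

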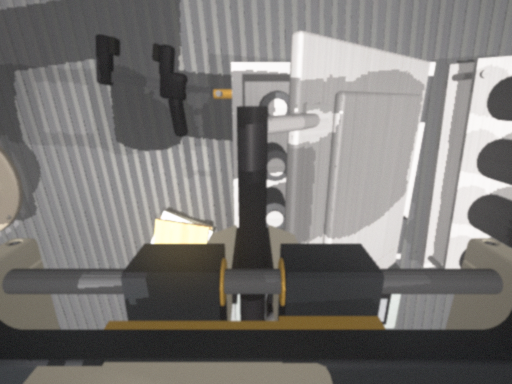

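View pics/s10.png

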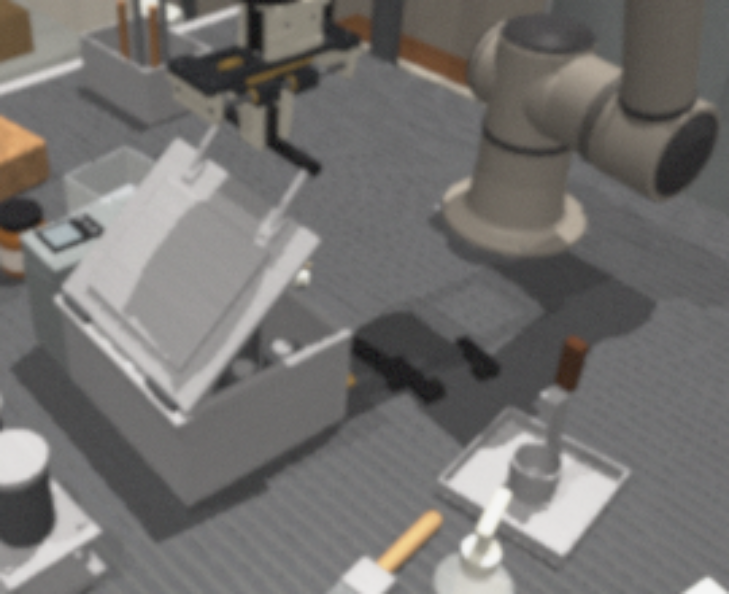

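The bar (column 250) is held between the pads, and the dipper stands in the tray (cup at about (535,470)). I'll run a short hold check, then hand in.

```bash
python3 -m handwheel '[[[0,0,0,0],[0,0,0,0],[0,0,0,0],[0,0,0,0],[0,0,0,0],[0,0,0,0]]]'
python3 ang.py
python3 -c "
from plant import bot
print(bot.close_job())"
```

```text
time: 27.15
tool_pos: [522.0, 12.0, 322.1]
tcp_rot: [-2.268, 1.571, 2.372]
contact_force: [-7.5, 0.9, 1.4]
grip_width: 15.0
4633 2325 n [0.646 0.002 0.764] angle 40.21089623479679 [ 33.66501467  51.47902423 221.83737181]
bar 98 [-81.72798424  94.00155194 337.3485434 ]
the job is handed in; nothing more can be done
None
```

The job is handed in at about 27 s, and the arm is still holding the lid open by its handle at about 40°.

- **Dipper:** I lifted it off the bar and stood it in the drip tray. It was upright in the last picture.
- **Tug:** With the release untouched, the pull rose from about 3 N to 27 N at about 7 mm of lift, so the catch was holding. That peak was more than I needed to tell. I then lowered the lid until it rested shut and let go.
- **Release:** I slid it back about 18 mm, which the top camera confirmed. The lid then came up freely at about 5 N.
- **Lid angle:** A plane fit to the scene camera's depth gave 40.0° and then 40.2° after a half-second hold. The grip was steady at 15 mm.

Not everything agreed. Going by how high the handle rose, an earlier stop should have been 40°, but the fit showed 38.3°. The bar had probably slipped a few mm in the pads, so I raised the lid a little more. An earlier, rougher fit had read about 36°, but the arm and other points were in that data.

About 7 N of sideways push stays on the bar. In the last pictures, nothing else on the table appeared to have moved, though I judged that only by eye.

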